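Fetch the bottle from the case with bypass lids

TASK

A carton has been left on the storage case: lift it off and stand it upright on the open bench before you move any lid. Then slide the lid that covers the bottle all the way to the other side, past the other lid, take the bottle out and set it down gently, upright in the white tray. Leave the dish in the other compartment alone; the lid may stay open.

Things in the scene. Friction and masses are not known exactly. Their poses are not given: they have to be found in the camera images.
- case: White case, 144 (x) x 324 (y) x 146 mm high, fixed, long side across the robot's front. Origin: centre of underside; x away from the robot, y left. Walls 6 mm; guide rails on front and back walls, top at 146 mm. Two clear lids: the lower one (top 137 mm over the bench) covers the left half, the upper (140 to 145 mm) the right; either slides past the other. A thing on the lower lid blocks both.
- left_floor (a point): Centre of the floor of the case's left (+y) compartment, 12 mm over the bench; the compartment is 132 (x) x 154 (y) mm inside. A wall 4 mm thick, 124 mm high parts it from the right one.
- right_floor (a point): Centre of the floor of the case's right (-y) compartment, 12 mm over the bench; same size as the left one.
- lower_lid (a joint): Travel of the lower (left) lid, m: 0 shut, grows as it slides to the right (case -y) beneath the upper lid; end stop 0.146 = left compartment wholly open. About 1.2 N of friction plus 4 N per m/s; it stays where it is left and may start up to 12 mm ajar.
- lower_lid_pull (a point): On the lower lid's pull: an upright aluminium fin 12 mm thick (y) x 30 mm long (x) x 32 mm high, on a flat tab 44 mm wide that sticks out in front of the case. This point is 11 mm below the fin's top, 21 mm above the tab. Shut, it lies at case x = -103, y = +118, z = 158 mm; it moves with the lid.
- upper_lid (a joint): Travel of the upper (right) lid, m: 0 shut, grows as it slides to the left (case +y) over the lower lid, end stop 0.146 = right compartment wholly open. Friction as the lower lid; it may start up to 12 mm ajar.
- upper_lid_pull (a point): On the upper lid's pull: an upright aluminium fin 12 mm thick (y) x 30 mm long (x) x 32 mm high, standing on the lid. This point is 11 mm below the fin's top, 21 mm above the lid's top face. Shut, it lies at case x = 0, y = -118, z = 166 mm; it moves with the lid.
- bottle_mid (a point): Half-way up the small bottle with a screw cap, the only one in the case, upright in its left or right compartment (the dish is in the other). 115 mm high, about 0.2 kg; round; body 56 mm in diameter up to 67 mm above the foot; cap 40 mm in diameter, 83 to 114 mm above the foot. This point is 57.5 mm above the foot, on the axis; z up.
- dish_mid (a point): Centre of a flat clear petri dish, 60 mm across, 15 mm high, on the floor of the other compartment; a bystander.
- carton_mid (a point): Centre of the small carton of paper clips standing on the lower lid: 45 mm (its x) x 62 mm (its y) x 66 mm high, 0.09 kg nominal. This point is 33 mm above its underside; z up.
- tray: White square shallow tray, 120 x 120 x 16 mm high, walls 4 mm, floor 4 mm thick, fixed to the bench to the left of the case, walls parallel to its x and y. Origin: centre of its underside. The bench is free for 10 cm in front of it (towards the robot).
Not all that is in view belongs to the job. Leave any green look-alike of the part that bears carton_mid alone.

How it is judged:
By the outcome, as a careful person would: the job done as asked, in the order asked, and still so for the second after the job is handed in, with the robot touching nothing.
It also fails if it takes over 64 s, if anything falls off the work surface, if the arm or the gripper's body presses on something with over 40 N, if the wrist force passes 120 N, or if a joint passes its speed limit or range.

ROBOT

A 6-joint arm with a two-finger parallel gripper is mounted at the origin on a cart in front of the work surface, level with it; the furniture and walls round the work are solid. World frame = base frame: x ahead of the robot, y to its left, z up, the work surface at z = 0. Lengths are in m, angles in rad, forces in N, time in s.
With the tool pointing down it reaches from about 0.25 to 0.775 m from the base axis. Payload 4 kg.
Tool frame: the origin (TCP) lies at the very end of the fingers, on their centre line; the grasp point (between the pads) lies 19 mm behind it; z points along the fingers, y is the line along which they close (so a half turn about z gives the same grasp; the last joint's range is limited). The gripper opens to 85 mm and grips with 20 to 120 N. Pads are 22 mm wide; open, the fingers measure 114 mm over their backs; the gripper's body (76 mm by 85 mm) begins 54 mm behind the grasp point. The pads swing forward as they close: fully open they stand 13 mm farther back than shut.
Start: joints at [-1.356, 0.087, 1.371, -0, 1.684, -0.103], TCP at [0.172, -0.522, 0.231] pointing down, gripper open.
Joint ranges: [-3.1, 3.1], [-0.76, 2.03], [0.27, 2.55], [-1.08, 4.22], [0.17, 2.65], [-2.57, 2.57]. Speed limits (rad/s): [2.79, 2.79, 3.14, 3.14, 3.14, 3.14].

INTERFACE

Orientations are given as a unit quaternion [x, y, z, w].
In Python, from cell import observe, snapshot, camera_params, arm gives the robot as it stands.
- The arm moves only by the tool step_arm, never from a script. Its argument "targets" is a list that holds one entry, the list of rows, each a list of 5 numbers: the shift along the tool's x, y, z in cm, then the turn about the tool's z in rad, then the finger opening in cm, from 0 to 8.54. A call has 1 to 20 rows; each row is the pose to reach, as a shift and turn from the pose commanded when the call began, along the tool's axes at that moment; what a row does not reach only later rows make up. A row lasts 1/10 s, in which the tool goes at most 50 mm and 8.59 degrees, less where a joint would pass 70% of its speed; a pose out of reach is approached as far as the arm can. A call with a gripper value outside its range is refused whole. The fingers move at their own pace and stop on an object; "squeeze" is the grip in N (left out, the last holds). Time passes only in rows, so rows that repeat a pose let the fingers close. It gives the time, the measured TCP pose, the force, the opening and the grip force at its end, in the units of the state.
- observe(): the state, without advancing time (a new reading comes with each control period).
- snapshot(name): name is "side" or "top" or "wrist"; returns the picture (480x640x3 uint8, red, green, blue); there is no depth.
- camera_params(name): a dict with "fx", "fy", "cx", "cy" (pixels), "R" (3x3) and "t" (3): a world point X has camera coordinates R X + t; the wrist camera has in their place "tool_from_camera" (4x4, takes a point from camera to tool coordinates, whose origin is the TCP and whose axes are the flange's). Camera axes: x right, y down, z forward; pixel columns grow to the right and rows downward; lengths in m; the calibration is good to about 2 mm. The wrist camera is an equidistant fisheye: a pixel r from the principal point sees the ray r / f radians off the axis. A picture is of the moment at which its call begins: read the wrist's pose just before it. camera_params takes no time and is no camera call.
- arm.finish_job(): hands the job in; it is judged then, once.
The state is a dict: "clock": time; "joints": joint angles; "dq": joint speeds; "tau": joint torques, N m; "eef_pos": TCP position; "orientation": TCP orientation; "force": force on the tool from outside, world axes, zero at the start; "wrist_torque": the same for the moment, N m; "gripper_width": opening from 0.0 (shut) to 1.0 (fully open); "grip_force": force on a finger pad.
Only numpy, scipy, OpenCV 4.12 (cv2) and the standard library are available. Lean on these libraries where they do the work, as an engineer would, in place of code of your own. Each camera call takes 0.05 s, during which the arm holds its last target. There are 200 camera calls.

## Working session

There is one attempt and no reset: what is moved stays moved. The work goes in short steps, Python scripts to look and compute and a tool call to move; the robot and the scene stay as the last step left them, time stands still between calls to the robot, and variables do not carry over. Pictures are saved under pics/ and viewed, at most 10 in all, crops included, and the job is handed in when it is done.

Besides the shell and the picture viewer there is one more tool, called after "Request:" by a JSON object that holds its "api" and its "payload". step_arm: Moves the arm, as the interface text tells. Its arguments: {"type":"object","properties":{"targets":{"type":"array","items":{"type":"array","items":{"type":"array","items":{"type":"number"}}}},"squeeze":{"type":"number"}},"required":["targets"]}

```bash
mkdir -p pics; ls
python3 - <<'E'
from cell import *
import cv2
for n in ("top","side"):
    cv2.imwrite(f"pics/{n}0.png",snapshot(n)[:,:,::-1])
    print(n,camera_params(n))
print(camera_params("wrist")); print(observe())
E
```

```text
pics
top {'fx': 618.5772116719296, 'fy': 618.5772116719296, 'cx': 321.7634924132382, 'cy': 247.87956522487934, 'R': array([[ 0.33319828, -0.94269873, -0.01726308],
       [-0.76495451, -0.25957989, -0.58945982],
       [ 0.55120188,  0.20961247, -0.80761321]]), 't': array([-0.11991258,  0.41836654,  0.938103  ])}
side {'fx': 521.5964213512576, 'fy': 521.5964213512576, 'cx': 316.56390152092615, 'cy': 241.445171324823, 'R': array([[-0.40671254, -0.9135514 ,  0.0029573 ],
       [-0.66085564,  0.2919744 , -0.69139046],
       [ 0.63075727, -0.28315152, -0.72247525]]), 't': array([0.22624182, 0.37745892, 0.90921025])}
{'fx': 371.64829954431775, 'fy': 371.64829954431775, 'cx': 318.45910291893136, 'cy': 243.77775205806572, 'tool_from_camera': array([[ 1.29420880e-04, -9.58686708e-01, -2.84464019e-01,
         7.12709530e-02],
       [ 9.99999908e-01,  7.73289291e-06,  4.28902914e-04,
         4.25561965e-04],
       [-4.08983793e-04, -2.84464049e-01,  9.58686621e-01,
        -1.42374903e-01],
       [ 0.00000000e+00,  0.00000000e+00,  0.00000000e+00,
         1.00000000e+00]])}
{'clock': 0.1, 'joints': array([-1.35611230e+00,  8.79139750e-02,  1.37213014e+00, -7.76070815e-06,
        1.68358907e+00, -1.03147545e-01]), 'dq': array([-0.00042224, -0.00102267, -0.00410397, -0.00060704,  0.00026631,
       -0.00083866]), 'tau': array([ 3.39677783e-03, -3.53013825e+01, -3.14219391e+01, -1.60510949e-04,
        7.96032225e-03,  2.15638877e-06]), 'eef_pos': array([ 0.17175107, -0.52202162,  0.23022449]), 'orientation': array([ 9.87398993e-01,  1.58247236e-01, -6.07190659e-05, -1.01846439e-03]), 'force': array([ 0.02690355,  0.15643307, -0.16540447]), 'wrist_torque': array([-0.04271047, -0.03953492,  0.01722611]), 'grip_force': 0.0, 'gripper_width': 1.0064526047804976}
```

View pics/top0.png

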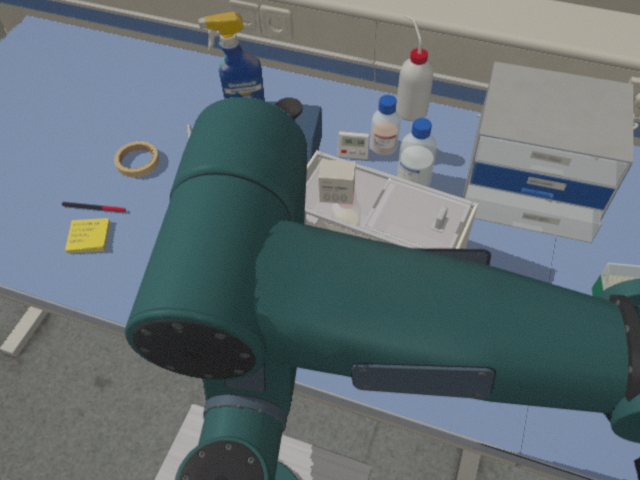

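View pics/side0.png

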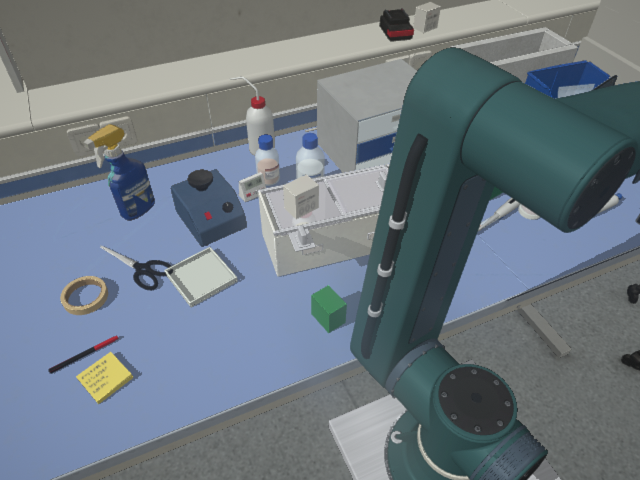

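The side view shows the case (260-400, 165-270), the carton candidate at (300,198), the green look-alike at (328,308) and another white/grey box on the far ledge at (427,17). The tray is at (201,276). I choose the carton on the lid and check it in a close crop.

```bash
python3 - <<'E'
import cv2
a=cv2.imread("pics/side0.png")[150:340,160:410]
cv2.imwrite("pics/c1.png",cv2.resize(a,None,fx=3.1,fy=3.1,interpolation=cv2.INTER_CUBIC))
E
cat > h.py <<'E'
import numpy as np, cv2
from cell import *
from scipy.spatial.transform import Rotation as Ro
def ray(n,u,v,st=None):
    p=camera_params(n)
    x=np.array([(u-p["cx"])/p["fx"],(v-p["cy"])/p["fy"]])
    if n=="wrist":
        st=st or observe()
        r=np.hypot(*x); d=np.array([*(x/r*np.sin(r)),np.cos(r)]) if r>0 else np.array([0,0,1.])
        T=np.array(p["tool_from_camera"]); Rw=Ro.from_quat(st["orientation"]).as_matrix()
        return Rw@T[:3,3]+st["eef_pos"], Rw@T[:3,:3]@d
    R=np.array(p["R"]); return -R.T@p["t"], R.T@np.array([*x,1])
def at(n,u,v,z,st=None):
    o,d=ray(n,u,v,st); return o+d*(z-o[2])/d[2]
def proj(n,X,st=None):
    p=camera_params(n); X=np.atleast_2d(X)
    if n=="wrist":
        T=np.array(p["tool_from_camera"]); Rw=Ro.from_quat(st["orientation"]).as_matrix()
        c=((X-st["eef_pos"])@Rw-T[:3,3])@T[:3,:3]
        th=np.arctan2(np.hypot(c[:,0],c[:,1]),c[:,2]); ph=np.arctan2(c[:,1],c[:,0])
        return np.c_[p["cx"]+p["fx"]*th*np.cos(ph),p["cy"]+p["fy"]*th*np.sin(ph)]
    c=X@np.array(p["R"]).T+p["t"]
    return np.c_[p["cx"]+p["fx"]*c[:,0]/c[:,2],p["cy"]+p["fy"]*c[:,1]/c[:,2]]
E
```

```text
(no output)
```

View pics/c1.png

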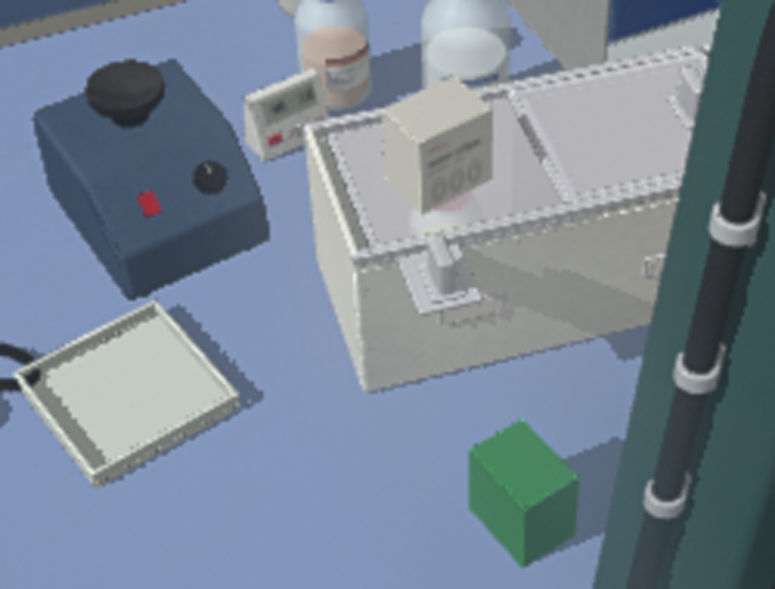

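The crop shows the printed carton on the left lid, top corners at crop (385,108), (453,78), (493,102) and (427,150). The lid pull is at (440,255). The tray corners are (18,377), (155,303), (240,398) and (97,480). Something round sits under the left lid near (445,215). The green box is separate, on the bench.

Run:
```python
from h import *
f=lambda u,v,z: at("side",160+u/3.1,150+v/3.1,z).round(4)
for nm,L in dict(case_b=[(368,390,0),(655,322,0)],case_t=[(358,258,.146),(308,125,.146),(708,45,.146)],carton=[(385,108,.203),(453,78,.203),(493,102,.203),(427,150,.203)],
 tray=[(18,377,.016),(155,303,.016),(240,398,.016),(97,480,.016)],fin=[(436,242,.169)],tab=[(402,262,.137),(480,298,.137)],ufin=[(690,72,.177)],green=[(470,452,.066),(521,420,.066),(578,478,.066),(525,512,.066)],under=[(445,200,.125)]).items():
    P=np.array([f(*q) for q in L]); print(nm,P[:,:2].tolist(),"mean",P.mean(0).round(4), "edges",np.linalg.norm(np.diff(P,axis=0),axis=1).round(3), [round(float(np.degrees(np.arctan2(*d[[1,0]]))),1) for d in np.diff(P,axis=0)])
```

```text
case_b [[0.5043, 0.118], [0.4787, -0.1081]] mean [0.4915 0.0049 0.    ] edges [0.228] [-96.5]
case_t [[0.4973, 0.1201], [0.6393, 0.1048], [0.604, -0.2082]] mean [0.5802 0.0056 0.146 ] edges [0.143 0.315] [-6.1, -96.4]
carton [[0.5705, 0.0692], [0.5814, 0.0141], [0.5465, -0.0008], [0.5192, 0.0596]] mean [0.5544 0.0355 0.203 ] edges [0.056 0.038 0.066] [-78.8, -156.9, 114.3]
tray [[0.6063, 0.3513], [0.6377, 0.2394], [0.5218, 0.2093], [0.4915, 0.3224]] mean [0.5643 0.2806 0.016 ] edges [0.116 0.12  0.117] [-74.3, -165.4, 105.0]
fin [[0.4687, 0.075]] mean [0.4687 0.075  0.169 ] edges [] []
tab [[0.4903, 0.0915], [0.4384, 0.0568]] mean [0.4644 0.0741 0.137 ] edges [0.062] [-146.2]
ufin [[0.548, -0.1581]] mean [ 0.548  -0.1581  0.177 ] edges [] []
green [[0.374, 0.0925], [0.385, 0.0502], [0.3259, 0.0365], [0.3153, 0.0796]] mean [0.35   0.0647 0.066 ] edges [0.044 0.061 0.044] [-75.4, -166.9, 103.8]
under [[0.5465, 0.0363]] mean [0.5465 0.0363 0.125 ] edges [] []
```

The sizes agree with the description: case yaw is about -6.3° with its centre near (.554,-.05), the carton is about (.554,.035) with yaw about 20°, and the tray centre is about (.564,.281). I'll go above the carton with the fingers across its 45 mm side.

Request:
{"api": "step_arm", "payload": {"targets": [[[0, 0, -5, 0, 8.5], [0, 0, -10, 0, 8.5], [10, -7.6, -13, -0.3, 8.5], [53.6, -41, -13, -1.6, 8.5], [53.6, -41, -13, -1.6, 8.5], [53.6, -41, -13, -1.6, 8.5], [53.6, -41, -13, -1.6, 8.5], [53.6, -41, -13, -1.6, 8.5], [53.6, -41, -13, -1.6, 8.5], [53.6, -41, -13, -1.6, 8.5], [53.6, -41, -13, -1.6, 8.5], [53.6, -41, -13, -1.6, 8.5], [53.6, -41, -13, -1.6, 8.5], [53.6, -41, -13, -1.6, 8.5], [53.6, -41, -13, -1.6, 8.5], [53.6, -41, -13, -1.6, 8.5], [53.6, -41, -13, -1.6, 8.5], [53.6, -41, -13, -1.6, 8.5], [53.6, -41, -13, -1.6, 8.5], [53.6, -41, -13, -1.6, 8.5]]]}}

```text
clock: 2.1
eef_pos: [0.5524, 0.0333, 0.3617]
orientation: [0.575, 0.818, -0.0, 0.0]
force: [-0.6, -0.4, 0.4]
gripper_width: 0.996
grip_force: 0.0
```

Run:
```python
from h import *
import json
s=observe(); cv2.imwrite("pics/w1.png",snapshot("wrist")[:,:,::-1])
json.dump({k:np.array(v).tolist() for k,v in s.items()},open("w1.json","w"))
print(s["eef_pos"],s["orientation"],s["joints"])
```

```text
[0.55239448 0.03328046 0.36170523] [ 5.75222773e-01  8.17996731e-01 -9.39842053e-07  3.30953614e-04] [-4.20698789e-02  1.07206097e-01  1.09233038e+00 -3.85396395e-04
  1.94150020e+00 -3.87252922e-01]
```

View pics/w1.png

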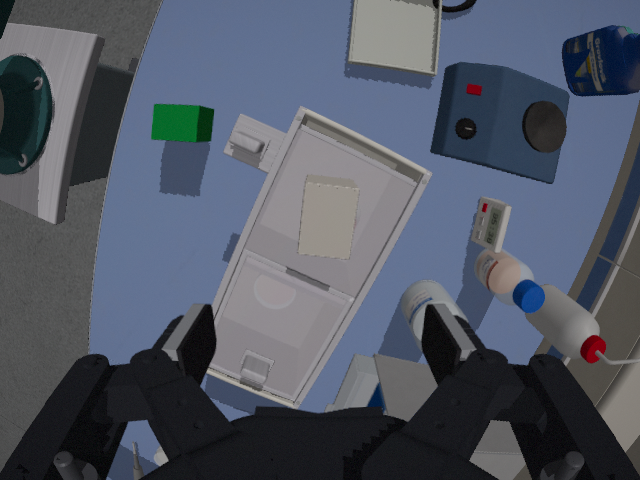

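The wrist view shows the dish through the right lid at (273,291), so the bottle is in the left compartment and the lower lid is the one to slide. Carton top corners are (305,177), (358,184), (351,259) and (298,254). The lower pull is at (250,140). Case corners are (303,108) and (431,175).

Run:
```python
from h import *
import json
s=json.load(open("w1.json"))
s={k:np.array(v) for k,v in s.items()}
for nm,L in dict(carton=[(305,177,.203),(358,184,.203),(351,259,.203),(298,254,.203)],case=[(303,108,.146),(431,175,.146),(298,405,.146),(208,372,.146)],fin=[(245,133,.169),(250,145,.169)],ufin=[(243,355,.177),(268,363,.177)],tray=[(348,64,.016),(434,74,.016)],green=[(155,104,.066),(195,105,.066),(197,141,.066),(152,141,.066)],dish=[(274,290,.027)]).items():
    P=np.array([at("wrist",*q,s) for q in L]).round(4); print(nm,P[:,:2].tolist(),"mean",P.mean(0).round(4), "edges",np.linalg.norm(np.diff(P,axis=0),axis=1).round(3), [round(float(np.degrees(np.arctan2(*d[[1,0]]))),1) for d in np.diff(P,axis=0)])
print(Ro.from_quat(s["orientation"]).as_matrix().round(3))
```

```text
carton [[0.528, 0.0658], [0.5705, 0.0752], [0.5883, 0.013], [0.544, 0.0019]] mean [0.5577 0.039  0.203 ] edges [0.044 0.065 0.046] [12.5, -74.0, -165.9]
case [[0.5041, 0.1215], [0.6442, 0.1052], [0.6101, -0.2056], [0.4918, -0.198]] mean [ 0.5626 -0.0442  0.146 ] edges [0.141 0.313 0.119] [-6.6, -96.3, 176.3]
fin [[0.4635, 0.0823], [0.4714, 0.0734]] mean [0.4674 0.0778 0.169 ] edges [0.012] [-48.4]
ufin [[0.5264, -0.1336], [0.5543, -0.1335]] mean [ 0.5404 -0.1336  0.177 ] edges [0.028] [0.2]
tray [[0.5303, 0.2045], [0.6411, 0.2372]] mean [0.5857 0.2208 0.016 ] edges [0.116] [16.4]
green [[0.3209, 0.079], [0.3734, 0.0912], [0.3898, 0.0501], [0.3312, 0.0335]] mean [0.3538 0.0635 0.066 ] edges [0.054 0.044 0.061] [13.1, -68.2, -164.2]
dish [[0.5393, -0.1179]] mean [ 0.5393 -0.1179  0.027 ] edges [] []
[[-0.338  0.941  0.001]
 [ 0.941  0.338 -0.   ]
 [-0.001  0.    -1.   ]]
```

Request:
{"api": "step_arm", "payload": {"targets": [[[0.3, 0.7, 4, 0.09, 8.5], [0.3, 0.7, 8, 0.09, 8.5], [0.3, 0.7, 12, 0.09, 8.5], [0.3, 0.7, 15, 0.09, 8.5], [0.3, 0.7, 17, 0.09, 8.5], [0.3, 0.7, 19, 0.09, 8.5], [0.3, 0.7, 20, 0.09, 8.5], [0.3, 0.7, 20, 0.09, 8.5], [0.3, 0.7, 20, 0.09, 6], [0.3, 0.7, 20, 0.09, 4], [0.3, 0.7, 20, 0.09, 3.8], [0.3, 0.7, 20, 0.09, 3.8], [0.3, 0.7, 20, 0.09, 3.8], [0.3, 0.7, 20, 0.09, 3.8]]], "squeeze": 25}}

```text
clock: 3.55
eef_pos: [0.5593, 0.0396, 0.163]
orientation: [0.611, 0.792, 0.001, 0.001]
force: [-0.1, 0.1, 6.5]
gripper_width: 0.529
grip_force: 26.4
```

Request:
{"api": "step_arm", "payload": {"targets": [[[0, 0, -2, 0, 3.8], [0, 0, -5, 0, 3.8], [0, 0, -8, 0, 3.8], [3, -0.9, -8, 0, 3.8], [7, -2.1, -8, 0, 3.8], [11, -3.3, -8, 0, 3.8], [15, -4.5, -8, 0, 3.8], [19, -5.6, -8, 0, 3.8], [22, -6.5, -8, 0, 3.8], [23, -6.8, -8, 0, 3.8], [23, -6.8, -5, 0, 3.8], [23, -6.8, -1, 0, 3.8], [23, -6.8, 3, 0, 3.8], [23, -6.8, 7, 0, 3.8], [23, -6.8, 10, 0, 3.8], [23, -6.8, 12, 0, 3.8], [23, -6.8, 12, 0, 3.8], [23, -6.8, 12, 0, 3.8]]]}}

```text
clock: 5.35
eef_pos: [0.4345, 0.2444, 0.0412]
orientation: [0.611, 0.792, -0.0, -0.0]
force: [0.7, 0.2, -1.4]
gripper_width: 0.524
grip_force: 25.8
```

Run:
```python
from h import *
cv2.imwrite("pics/s2.png",cv2.resize(snapshot("side")[130:370,120:440,::-1],None,fx=2.4,fy=2.4,interpolation=cv2.INTER_CUBIC))
s=observe();print(s["eef_pos"],s["force"])
```

```text
[0.43528431 0.2448328  0.04236645] [-0.13289339  0.43524064 -0.83519005]
```

View pics/s2.png

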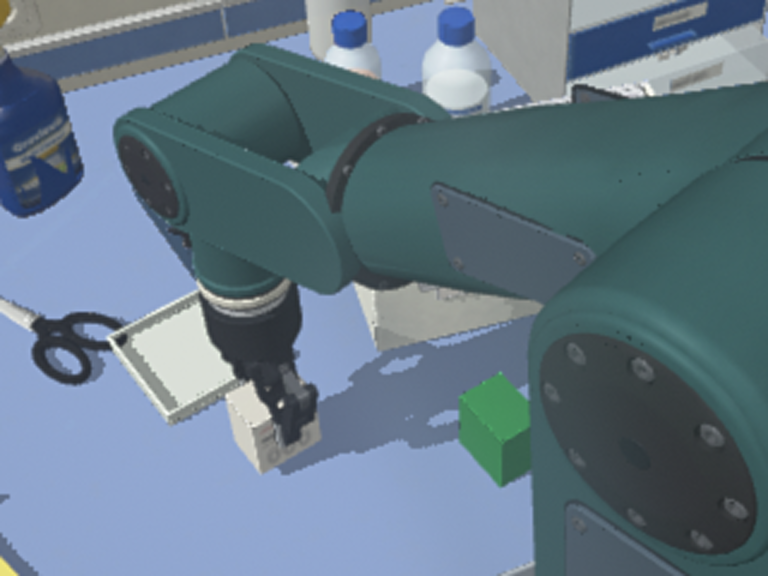

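The carton is held upright at crop (270,430), with free bench below it.

Request:
{"api": "step_arm", "payload": {"targets": [[[0, 0, 0.6, 0, 3.8], [0, 0, 1.1, 0, 3.8], [0, 0, 1.4, 0, 3.8], [0, 0, 1.5, 0, 3.8], [0, 0, 1.6, 0, 3.8], [0, 0, 1.6, 0, 3.8]]]}}

```text
clock: 6.0
eef_pos: [0.4341, 0.2448, 0.0261]
orientation: [0.611, 0.792, -0.0, -0.0]
force: [-3.1, -1.7, 3.7]
gripper_width: 0.525
grip_force: 26.2
```

Request:
{"api": "step_arm", "payload": {"targets": [[[0, 0, 0, 0, 6], [0, 0, 0, 0, 7], [0, 0, 0, 0, 7], [0, 0, -2, 0, 7], [0, 0, -6, 0, 7], [0, 0, -11, 0, 7], [0, 0, -16, 0, 7], [-2, 0, -20, -0.1, 6], [-7, 0, -22.5, -0.3, 6], [-12, -0.5, -22.5, -0.5, 6], [-17, -1, -22.5, -0.7, 6], [-17, -1, -22.5, -0.9, 6], [-17, -1, -22.5, -1.05, 6], [-17, -1, -22.5, -1.2, 6], [-17, -1, -22.5, -1.2, 6], [-17, -1, -22.5, -1.2, 6], [-17, -1, -22.5, -1.2, 6]]]}}

```text
clock: 7.7
eef_pos: [0.4678, 0.0778, 0.2501]
orientation: [0.057, 0.998, -0.0, 0.0]
force: [0.5, 0.3, -0.8]
gripper_width: 0.701
grip_force: 0.0
```

Run:
```python
from h import *
import json
s=observe(); cv2.imwrite("pics/w2.png",snapshot("wrist")[:,:,::-1])
json.dump({k:np.array(v).tolist() for k,v in s.items()},open("w2.json","w"))
print(s["eef_pos"],s["orientation"],s["joints"])
```

```text
[0.46784654 0.07782188 0.25011846] [ 5.70669393e-02  9.98370354e-01 -2.42191464e-05  4.67082598e-06] [ 4.52401229e-02 -8.54991751e-02  1.50661236e+00 -4.96948406e-05
  1.72047512e+00 -1.41136770e+00]
```

View pics/w2.png

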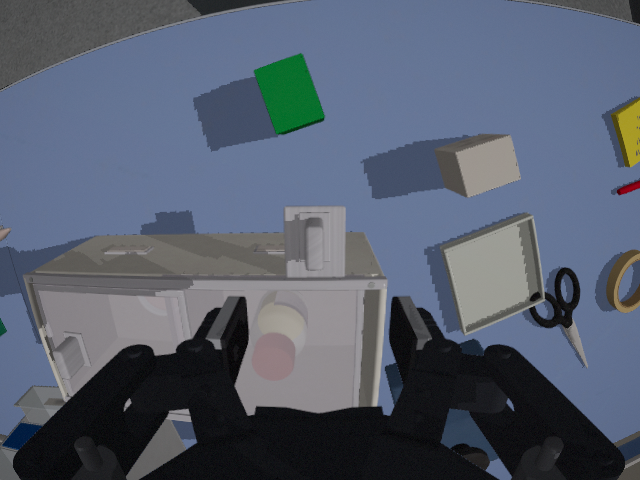

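The carton stands upright at (478,165). The fin top runs from about (314,222) to (316,268). The bottle shows through the left lid with its pink cap at (274,355). Tray rim corners are (443,250), (530,214), (543,298) and (466,332).

```bash
cat > g.py <<'E'
from h import *
import json
def load(f): return {k:np.array(v) for k,v in json.load(open(f)).items()}
def show(s,D):
    for nm,L in D.items():
        P=np.array([at("wrist",*q,s) for q in L]).round(4); print(nm,P[:,:2].tolist(),"mean",P.mean(0).round(4), "edges",np.linalg.norm(np.diff(P,axis=0),axis=1).round(3), [round(float(np.degrees(np.arctan2(*d[[1,0]]))),1) for d in np.diff(P,axis=0)])
E
python3 - <<'E'
from g import *
s=load("w2.json")
show(s,dict(fin=[(315,222,.169),(317,266,.169)],tab=[(286,207,.137),(345,206,.137)],case=[(386,280,.146),(26,278,.146)],cap=[(274,357,.126)],tray=[(443,250,.016),(530,214,.016),(543,298,.016),(466,332,.016)],carton=[(436,152,.066),(510,136,.066)],ufin=[(65,350,.177)]))
print(proj("wrist",[[.4678,.0778,.145]],s))
E
```

```text
fin [[0.4468, 0.0772], [0.4756, 0.0751]] mean [0.4612 0.0762 0.169 ] edges [0.029] [-4.2]
tab [[0.4411, 0.057], [0.4451, 0.0982]] mean [0.4431 0.0776 0.137 ] edges [0.041] [84.5]
case [[0.5004, 0.1223], [0.4698, -0.1936]] mean [ 0.4851 -0.0356  0.146 ] edges [0.317] [-95.5]
cap [[0.5698, 0.0269]] mean [0.5698 0.0269 0.126 ] edges [] []
tray [[0.5289, 0.2082], [0.4982, 0.3203], [0.6109, 0.3501], [0.6396, 0.2403]] mean [0.5694 0.2797 0.016 ] edges [0.116 0.117 0.113] [105.3, 14.8, -75.4]
carton [[0.4179, 0.189], [0.4061, 0.2666]] mean [0.412  0.2278 0.066 ] edges [0.078] [98.6]
ufin [[0.5263, -0.1425]] mean [ 0.5263 -0.1425  0.177 ] edges [] []
[[319.76906213 243.3092863 ]]
```

Request:
{"api": "step_arm", "payload": {"targets": [[[0.5, -0.2, 4, 0, 5], [0.5, -0.2, 7.5, 0, 5], [0.5, -0.2, 9.5, 0, 5], [0.5, -0.2, 10.5, 0, 5], [0.5, -0.2, 10.5, 0, 3], [0.5, -0.2, 10.5, 0, 1], [0.5, -0.2, 10.5, 0, 0.8], [0.5, -0.2, 10.5, 0, 0.8], [0.5, -0.2, 10.5, 0, 0.8], [0.5, -0.2, 10.5, 0, 0.8], [0.5, -0.2, 10.5, 0, 0.8]]], "squeeze": 30}}

```text
clock: 8.85
eef_pos: [0.4637, 0.0764, 0.1471]
orientation: [0.057, 0.998, 0.0, 0.002]
force: [0.3, -1.8, 5.1]
gripper_width: 0.133
grip_force: 34.7
```

Request:
{"api": "step_arm", "payload": {"targets": [[[0, -0.6, 0, 0, 0.8], [0, -1.8, 0, 0, 0.8], [0, -3.4, 0, 0, 0.8], [0, -5, 0, 0, 0.8], [0, -6.6, 0, 0, 0.8], [0, -8.2, 0, 0, 0.8], [0, -9.8, 0, 0, 0.8], [0, -11.4, 0, 0, 0.8], [0, -12.6, 0, 0, 0.8], [0, -13.3, 0, 0, 0.8], [0, -13.3, 0, 0, 0.8]]]}}

```text
clock: 9.95
eef_pos: [0.4495, -0.0572, 0.1471]
orientation: [0.057, 0.998, -0.001, 0.003]
force: [4.8, -2.0, 4.5]
gripper_width: 0.13
grip_force: 34.8
```

Request:
{"api": "step_arm", "payload": {"targets": [[[-0.1, -0.4, 0, 0, 0.8], [-0.1, -0.7, 0, 0, 0.8], [-0.1, -0.7, 0, 0, 0.8]]]}}

```text
clock: 10.25
eef_pos: [0.4491, -0.0613, 0.1471]
orientation: [0.057, 0.998, 0.002, 0.002]
force: [2.6, 5.0, 8.0]
gripper_width: 0.131
grip_force: 34.9
```

Request:
{"api": "step_arm", "payload": {"targets": [[[0, -0.2, 0, 0, 0.8], [0, -0.4, 0, 0, 0.8], [0, -0.4, 0, 0, 0.8]]]}}

```text
clock: 10.55
eef_pos: [0.4491, -0.0613, 0.1471]
orientation: [0.056, 0.998, 0.006, 0.002]
force: [3.7, 16.8, 9.1]
gripper_width: 0.134
grip_force: 35.8
```

Request:
{"api": "step_arm", "payload": {"targets": [[[0, 0.6, 0, 0, 0.8], [0, 0.6, 0, 0, 2], [0, 0.6, 0, 0, 4], [0, 0.6, 0, 0, 4], [0, 0.6, -2, 0, 4], [0, 0.6, -6, 0, 4], [0, 0.6, -10, 0, 6], [-4, 3, -14, 0, 7.5], [-8, 7, -15, 0, 7.5], [-11, 10.7, -15, 0, 7.5], [-11, 10.7, -15, 0, 7.5], [-11, 10.7, -15, 0, 7.5], [-11, 10.7, -15, 0, 7.5]]]}}

```text
clock: 11.85
eef_pos: [0.5679, 0.0264, 0.2942]
orientation: [0.057, 0.998, -0.0, -0.001]
force: [-0.4, -0.3, -0.2]
gripper_width: 0.876
grip_force: 0.0
```

Run:
```python
from h import *
import json
s=observe(); cv2.imwrite("pics/w3.png",snapshot("wrist")[:,:,::-1])
json.dump({k:np.array(v).tolist() for k,v in s.items()},open("w3.json","w"))
print(s["eef_pos"],s["orientation"],s["joints"])
```

```text
[0.56787769 0.02641236 0.29421335] [ 5.71252725e-02  9.98365888e-01 -4.72310975e-04 -1.42620915e-03] [-5.27146910e-02  1.27779568e-01  1.20285499e+00 -9.60155099e-04
  1.81381458e+00 -1.50942783e+00]
```

View pics/w3.png

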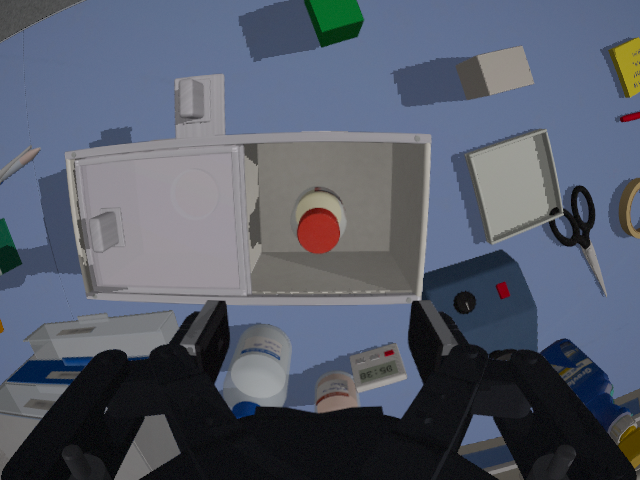

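The left compartment is open with the red cap top centred at (319,231). The upper lid and the dish are undisturbed. Tray rim corners are (468,157), (547,130), (562,215) and (492,243).

Run:
```python
from g import *
s=load("w3.json")
show(s,dict(cap=[(319,231,.126)],capedges=[(298,231,.126),(340,231,.126)],tray=[(468,157,.016),(547,130,.016),(562,215,.016),(492,243,.016)],case=[(430,136,.146),(68,153,.146),(423,301,.146)]))
```

```text
cap [[0.5748, 0.0249]] mean [0.5748 0.0249 0.126 ] edges [] []
capedges [[0.5728, 0.0069], [0.5769, 0.043]] mean [0.5748 0.025  0.126 ] edges [0.036] [83.5]
tray [[0.532, 0.2076], [0.5015, 0.3251], [0.6154, 0.3506], [0.6424, 0.2388]] mean [0.5728 0.2805 0.016 ] edges [0.121 0.117 0.115] [104.6, 12.6, -76.4]
case [[0.5018, 0.122], [0.4686, -0.1934], [0.6434, 0.1099]] mean [0.5379 0.0128 0.146 ] edges [0.317 0.35 ] [-96.0, 60.0]
```

Request:
{"api": "step_arm", "payload": {"targets": [[[-0.6, -0.1, 4, 0, 7], [-0.6, -0.1, 8, 0, 7], [-0.6, -0.1, 12, 0, 7], [-0.6, -0.1, 15, 0, 7], [-0.6, -0.1, 17.5, 0, 7], [-0.6, -0.1, 19, 0, 7], [-0.6, -0.1, 20, 0, 7], [-0.6, -0.1, 20, 0, 7], [-0.6, -0.1, 20, 0, 5], [-0.6, -0.1, 20, 0, 3.5], [-0.6, -0.1, 20, 0, 3.2], [-0.6, -0.1, 20, 0, 3.2], [-0.6, -0.1, 20, 0, 3.2], [-0.6, -0.1, 20, 0, 3.2]]], "squeeze": 40}}

```text
clock: 13.3
eef_pos: [0.5759, 0.0252, 0.0974]
orientation: [0.057, 0.998, -0.0, 0.002]
force: [1.0, -1.2, 5.6]
gripper_width: 0.456
grip_force: 40.9
```

Request:
{"api": "step_arm", "payload": {"targets": [[[0, 0, -1, 0, 3.2], [0, 0, -3, 0, 3.2], [0, 0, -6, 0, 3.2], [0, 0, -9.5, 0, 3.2], [0, 0, -13, 0, 3.2], [0, 0, -16, 0, 3.2], [0, 0, -17.5, 0, 3.2], [0.2, 1.5, -17.5, 0, 3.2], [0.6, 4.5, -17.5, 0, 3.2], [1.2, 8.5, -17.5, 0, 3.2], [1.8, 12.5, -17.5, 0, 3.2], [2.4, 16.5, -17.5, 0, 3.2], [3, 20.5, -17.5, 0, 3.2], [3.5, 23.7, -17.5, 0, 3.2], [3.7, 25.2, -17.5, 0, 3.2], [3.7, 25.2, -15, 0, 3.2], [3.7, 25.2, -11.5, 0, 3.2], [3.7, 25.2, -8, 0, 3.2], [3.7, 25.2, -5.5, 0, 3.2], [3.7, 25.2, -4, 0, 3.2]]]}}

```text
clock: 15.3
eef_pos: [0.5638, 0.279, 0.1298]
orientation: [0.057, 0.998, -0.002, -0.004]
force: [-0.1, -0.7, -2.9]
gripper_width: 0.457
grip_force: 40.8
```

Run:
```python
from h import *
a=snapshot("side")[130:370,120:440,::-1]; b=snapshot("top")[100:340,200:520,::-1]
cv2.imwrite("pics/s3.png",cv2.resize(a,None,fx=2.4,fy=2.4,interpolation=cv2.INTER_CUBIC))
s=observe();print(s["eef_pos"],s["force"],s["gripper_width"])
```

```text
[0.56407378 0.27906976 0.13069831] [-0.64417458 -0.35090144 -2.30681315] 0.4578040684432102
```

View pics/s3.png

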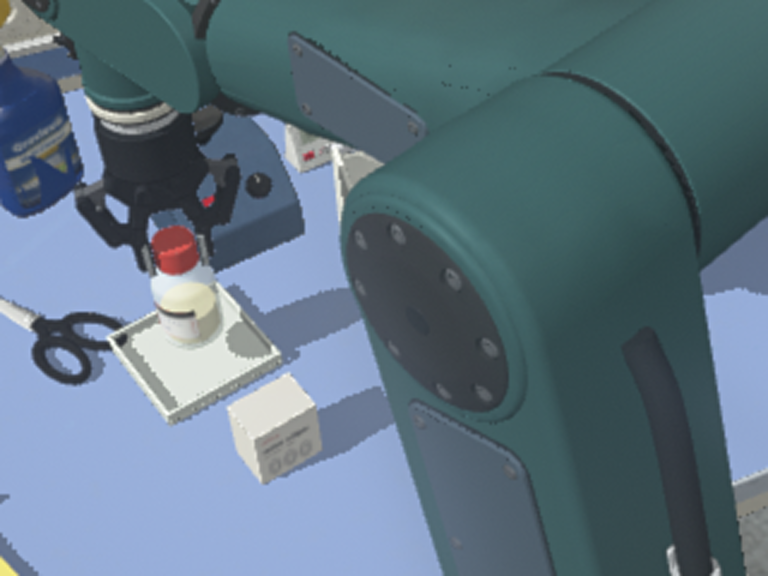

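The bottle hangs upright over the tray at crop (185,300), and the carton stands at (275,430). I'll lower it slowly.

Request:
{"api": "step_arm", "payload": {"targets": [[[0, 0, 1, 0, 3.2], [0, 0, 2, 0, 3.2], [0, 0, 2.8, 0, 3.2], [0, 0, 3.3, 0, 3.2], [0, 0, 3.6, 0, 3.2], [0, 0, 3.8, 0, 3.2], [0, 0, 3.9, 0, 3.2], [0, 0, 4, 0, 3.2], [0, 0, 4, 0, 3.2]]]}}

```text
clock: 16.3
eef_pos: [0.5665, 0.2801, 0.0954]
orientation: [0.057, 0.998, 0.0, 0.0]
force: [-0.1, 0.3, -2.6]
gripper_width: 0.458
grip_force: 40.8
```

Request:
{"api": "step_arm", "payload": {"targets": [[[0, 0, 0.2, 0, 3.2], [0, 0, 0.35, 0, 3.2], [0, 0, 0.45, 0, 3.2], [0, 0, 0.55, 0, 3.2], [0, 0, 0.55, 0, 3.2]]]}}

```text
clock: 16.8
eef_pos: [0.5663, 0.28, 0.0897]
orientation: [0.057, 0.998, -0.0, -0.0]
force: [-0.1, 0.4, -2.7]
gripper_width: 0.459
grip_force: 40.9
```

Request:
{"api": "step_arm", "payload": {"targets": [[[0, 0, 0.05, 0, 3.2], [0, 0, 0.1, 0, 3.2], [0, 0, 0.1, 0, 3.2]]]}}

```text
clock: 17.1
eef_pos: [0.5666, 0.28, 0.0895]
orientation: [0.057, 0.998, 0.0, 0.0]
force: [-1.3, -0.6, 2.1]
gripper_width: 0.452
grip_force: 41.1
```

Request:
{"api": "step_arm", "payload": {"targets": [[[0, 0, 0.05, 0, 3.2], [0, 0, 0.1, 0, 3.2], [0, 0, 0.1, 0, 3.2]]]}}

```text
clock: 17.4
eef_pos: [0.5667, 0.28, 0.0895]
orientation: [0.057, 0.998, 0.0, 0.001]
force: [-2.7, -0.6, 5.3]
gripper_width: 0.459
grip_force: 41.6
```

The bottle is on the tray floor. I'll release it and retreat straight up, then back.

Request:
{"api": "step_arm", "payload": {"targets": [[[0, 0, 0, 0, 4.5], [0, 0, 0, 0, 5.5], [0, 0, 0, 0, 6.3], [0, 0, 0, 0, 6.3], [0, 0, -1, 0, 6.3], [0, 0, -4, 0, 6.3], [0, 0, -8, 0, 6.3], [0, 0, -12, 0, 6.3], [0, 0, -16, 0, 6.3], [3, 0, -19, 0, 6.3], [7, 0, -20, 0, 6.3], [11, 0, -20, 0, 6.3], [11, 0, -20, 0, 6.3], [11, 0, -20, 0, 6.3]]]}}

```text
clock: 18.8
eef_pos: [0.4567, 0.2927, 0.289]
orientation: [0.056, 0.998, 0.0, 0.001]
force: [1.4, 0.6, -0.3]
gripper_width: 0.738
grip_force: 0.0
```

Run:
```python
from h import *
a=snapshot("wrist")[:,:,::-1]; b=snapshot("side")[130:370,120:440,::-1]
cv2.imwrite("pics/f.png",np.vstack([cv2.resize(a,(400,300)),cv2.resize(b,(400,300))]))
print(observe()["eef_pos"])
```

```text
[0.45784095 0.29238105 0.28793049]
```

View pics/f.png

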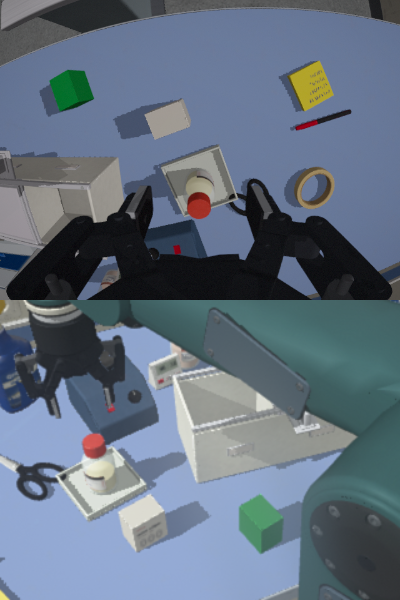

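The bottle stands upright in the tray (side view (98,470)), the carton is upright on the bench (145,520), the left compartment is open and the robot touches nothing.

```bash
python3 -c "
from cell import arm
print(arm.finish_job())"
```

```text
the job is handed in; nothing more can be done
None
```

The job is handed in at about 19 s: the carton stands upright on the bench in front of the tray, the lower lid is slid to its end stop past the upper one, the bottle stands upright in the white tray, and the dish was left alone.

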